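# Pair a remote key with the programming console

## Task

Pair the silver remote key that lies on the desk with the programming console, using only the fingertips: press the console's round button, then the button on the head of the key (the one with the blade), then the console's long bar button, each lightly but well down, letting each spring back up before the next. Leave the key lying where it is without picking it up, and do not press the square button, turn the big knob or shift anything else.

Things in the scene. Friction and masses are not known exactly. Their poses are not given: they have to be found in the camera images.
- console: Grey programming console fixed to the desk, 150 (x) by 240 (y) by 50 mm high; origin at the centre of its underside, x from its front edge (facing the robot within 17 degrees) to its back. On top: flat display back right, big knob back left; along the front a row of three black buttons, left (+y) to right: round, square, long bar, 70 to 75 mm apart.
- round_button_top (a point): Round (24 mm across) button on the console; origin at the centre of its top face, 62 mm above the desk with the button up and 12 mm above the console; axes as the console's. Sprung: 1.6 N to start, 8 N to bottom, rigid beyond. Leftmost of the row, in front of the knob.
- round_button (a joint): Travel of the round button in m: 0 up, 0.01 fully down.
- square_button_top (a point): Square (22 by 22 mm) button on the console; origin at the centre of its top face, 62 mm above the desk with the button up and 12 mm above the console; axes as the console's. Sprung: 1.6 N to start, 8 N to bottom, rigid beyond. Middle of the row. Not to be pressed.
- square_button (a joint): Travel of the square button in m: 0 up, 0.01 fully down.
- bar_button_top (a point): Long bar-shaped (20 by 50 mm, long side along the console's y) button on the console; origin at the centre of its top face, 62 mm above the desk with the button up and 12 mm above the console; axes as the console's. Sprung: 1.6 N to start, 8 N to bottom, rigid beyond. Rightmost of the row.
- bar_button (a joint): Travel of the bar button in m: 0 up, 0.01 fully down.
- knob_rim (a point): Point on the top rim of the large knurled aluminium knob (56 mm across, 26 mm tall, its top 77 mm above the desk), at the outer end of its dark pointer line; the knob's axis is upright, 30 mm behind and 72 mm left of the console's centre. It turns freely when brushed. Not to be turned.
- key: Silver remote head key lying loose and flat on the desk, left or right of the console, about 60 g: oval head 66 (x) by 38 (y) by 13 mm high with one round black button in the middle of its upper face, a steel blade 8.5 mm wide reaching 81 mm from the origin along +x, a thin split ring at the other end. Origin at its underside, under the button.
- key_button_top (a point): Centre of the top face of the key's button (18 mm across), 19 mm above the desk and 6 mm proud of the head; axes as the key's.
- key_button (a joint): Travel of the key's button in m: 0 up, 0.005 fully down; sprung, 1.6 N to start and 8 N to bottom, rigid beyond.
- tag: Bystander: bronze key tag lying flat, a 38 mm disc 5 mm thick with a tab; origin at its underside, centre of the disc.
- screwdriver: Bystander: stubby screwdriver with an orange handle, 110 mm long, lying flat.
- tray: Bystander: white plastic fob tray 90 by 120 by 22 mm beside the console, fixed; origin at the centre of its underside.
- fob: Bystander lying in the tray: a spare fob with the same oval head and button as the key but no blade. Not the one to pair.
Things that resemble listed ones, but are neither listed nor needed, are in the scene too. Leave any brown or turquoise look-alike of the key alone.

How it is judged:
On the way, in this order (a step that is already met when the one before it is completed fails the run):
1. the round button is pressed at least 3.5 mm down, all others up (value of joint round_button above 0.0035 m and value of joint each of square_button, bar_button below 0.0015 m and value of joint key_button below 0.001 m), for 0.06 s.
2. the key's button is pressed at least 1.8 mm down, all others up (value of joint key_button above 0.0018 m and value of joint each of round_button, square_button, bar_button below 0.0015 m), for 0.06 s.
3. the bar button is pressed at least 3.5 mm down, all others up (value of joint bar_button above 0.0035 m and value of joint each of round_button, square_button below 0.0015 m and value of joint key_button below 0.001 m), for 0.06 s.
At the end, for the whole second after the job is handed in: All buttons are back up (within 1.5 mm, the key's within 1 mm), the key lies flat and still on the desk within 25 mm of where it lay, the knob's rim is within 8 mm of its start, and every bystander within 15 mm of its place (value of joint each of round_button, square_button, bar_button below 0.0015 m and value of joint key_button below 0.001 m and height (world z) of key below 0.006 m and angle between key's own z axis and vertical below 0.1 rad and distance of key from where it was at the start of the episode below 0.025 m and linear speed of key below 0.02 m/s and distance of knob_rim from where it was at the start of the episode below 0.008 m and distance of each of tag, screwdriver, tray, fob from where it was at the start of the episode below 0.015 m); the robot touches nothing.
It fails at once if the console or the key is pressed or struck with more than 30 N (contact force between the fingers and console above 30 N or contact force between the fingers and key above 30 N).
It fails at once if the key is picked up or tipped (raised 10 mm, tilted 0.35 rad) or moved more than 25 mm ((height (world z) of key above 0.01 m or angle between key's own z axis and vertical above 0.35 rad) or distance of key from where it was at the start of the episode above 0.025 m).
It fails at once if the square button is pressed (2.5 mm or more) (value of joint square_button above 0.0025 m).
It fails at once if the knob is turned (its rim moves 8 mm) (distance of knob_rim from where it was at the start of the episode above 0.008 m).
It fails at once if a bystander is moved more than 15 mm (distance of any of tag, screwdriver, tray, fob from where it was at the start of the episode above 0.015 m).
It also fails if it takes over 51 s, if anything falls off the work surface, if the arm or the gripper's body presses on something with over 40 N, if the wrist force passes 120 N, or if a joint passes its speed limit or range.

## Robot

A 7-joint arm with a two-finger parallel gripper is mounted at the origin on the work surface. World frame = base frame: x ahead of the robot, y to its left, z up, the work surface at z = 0. Lengths are in m, angles in rad, forces in N, time in s.
With the tool pointing down it reaches from about 0.425 to 0.95 m from the base axis. Payload 4.7 kg.
Tool frame: the origin (TCP) lies at the very end of the fingers, on their centre line; the grasp point (between the pads) lies 19 mm behind it; x points along the fingers, y is the direction in which the jaws open and shut, and the axes are right-handed (so a half turn about x gives the same grasp; the last joint's range is limited). The gripper opens to 87 mm and grips with 3 to 60 N. Pads are 19 mm wide; open, the fingers measure 117 mm over their backs; the gripper's body (75 mm by 190 mm) begins 51 mm behind the grasp point.
Start: joints at [-1.36, 0.469, -0.049, 1.532, 0.024, 1.141, -0.082], TCP at [0.16, 0.656, 0.223] pointing down, gripper open.
Joint ranges: [-2.59, 2.59], [-0.33, 1.99], [-1.39, 1.29], [0.1, 2.45], [-1.04, 4.18], [0.21, 1.99], [-2.66, 2.66]. Speed limits (rad/s): [2.57, 2.57, 3.14, 3.14, 3.14, 3.14, 3.14].

## Interface

Orientations are given as a 3x3 rotation matrix whose columns are the frame's x, y, z axes.
In Python, from station import manip, viewer, silhouettes gives the robot as it stands.
- The arm moves only by the tool servo_tool, never from a script. Its argument "commands" is text: rows parted by semicolons, each of 4 numbers parted by spaces: the shift along the tool's x, y, z in units of 25 mm (1.0 is 25 mm), then the turn about the tool's x in units of 8 degrees (1.0 is 8 degrees). In form: x y z turn; .... A call has 1 to 8 rows; each row shifts and turns the commanded pose from where the row before left it, along the tool's axes as they then stand; what a row does not reach is not made up. A row lasts 1/10 s, in which the tool goes at most 50 mm and 8.59 degrees, less where a joint would pass 70% of its speed; a pose out of reach is approached as far as the arm can. A call is refused whole if a number of a shift passes 1 or a number of a turn 1, either way. A call with a gripper value outside its range is refused whole. "jaw" is the opening, from -1 (shut) to 1 (fully open), set as the call begins (left out, the last holds). The fingers move at their own pace and stop on an object; "grip_force" is the grip in N (left out, the last holds). Time passes only in rows, so rows that do not move let the fingers close. It gives the time, the measured TCP pose, the force and the opening at its end, in the units of the state.
- manip.sense(): the state, without advancing time (a new reading comes with each control period).
- viewer.snapshot(name): name is "scene" or "top" or "wrist"; returns a dict with "pixels" (384x512x3 uint8, red, green, blue), "camera_matrix" (3x3 intrinsics, pixels), "camera_from_world" (4x4, takes a point from world to camera coordinates). Camera axes: x right, y down, z forward; pixel columns grow to the right and rows downward; lengths in m; the calibration is good to about 2 mm. A picture is of the moment at which its call begins. There is no depth.
- manip.hand_in(): hands the job in, once; it reports no verdict.
Trained networks look in a picture, given as the dict that the camera call returned (one of the last four; its "shot" number tells which), for a name from the list of things; names that differ only in an ending like _2 or _b are one class to them, and where a whole thing is asked for, a point or a joint stands for the part that bears it (a point fixed in the world has none). Each returns a list of dicts, best first, with "score" (0 to 1); they miss things now and then, are a little off and sometimes report something else, mostly with a low value. They report only what shows in the picture. A call takes as long as a camera call. They do not tell look-alikes from the thing itself.
- silhouettes(target, picture): "pixels" (384x512 bool, what is visible of it) and "point" ([column, row] in pixels, amid what is visible of it).
The state is a dict: "t": time; "qpos": joint angles; "joint_vel": joint speeds; "effort": joint torques, N m; "tcp_pos": TCP position; "tcp_rot": TCP orientation; "force": force on the tool from outside, world axes, zero at the start; "torque": the same for the moment, N m; "width": opening from 0.0 (shut) to 1.0 (fully open).
Only numpy, scipy, OpenCV 4.12 (cv2) and the standard library are available. Lean on these libraries where they do the work, as an engineer would, in place of code of your own. Each camera call takes 0.05 s, during which the arm holds its last target.

## Working session

There is one attempt and no reset: what is moved stays moved. The work goes in short steps, Python scripts to look and compute and a tool call to move; the robot and the scene stay as the last step left them, time stands still between calls to the robot, and variables do not carry over. Pictures are saved under pics/ and viewed, and the job is handed in when it is done.

Besides the shell and the picture viewer there is one more tool, called after "Call:" by a JSON object that holds its "method" and its "body", one argument or row to a line. servo_tool: Moves the arm, as the interface text tells. Its arguments: {"type":"object","properties":{"commands":{"type":"string"},"jaw":{"type":"number"},"grip_force":{"type":"number"}},"required":["commands"]}

```bash
ls; mkdir -p pics
cat > h.py <<'E'
import numpy as np, cv2
from station import manip, viewer, silhouettes
def save(n,im): cv2.imwrite('pics/'+n+'.png',cv2.cvtColor(im,cv2.COLOR_RGB2BGR))
def ray(p,uv,z):
    K=p['camera_matrix'];T=np.array(p['camera_from_world']);R=T[:3,:3];t=T[:3,3]
    c=-R.T@t; d=R.T@np.linalg.solve(K,[uv[0],uv[1],1.]); return c+d*(z-c[2])/d[2]
def proj(p,X):
    T=np.array(p['camera_from_world']);c=T[:3,:3]@np.array(X)+T[:3,3];u=p['camera_matrix']@c;return u[:2]/u[2]
E
python3 - <<'E'
from h import *
s=manip.sense();print(s['t'],s['tcp_pos'],s['tcp_rot'],s['force'],s['width'])
a=viewer.snapshot('top');b=viewer.snapshot('scene')
save('top0',a['pixels']);save('scene0',b['pixels'])
for nm,p in(('top',a),('scene',b)):
  for n,z in(('round_button_top',.062),('square_button_top',.062),('bar_button_top',.062),('key_button_top',.019),('key',.007),('fob',.01),('tag',.003),('screwdriver',.01),('knob_rim',.077)):
    for r in silhouettes(n,p)[:3]: print(nm,n,round(r['score'],2),np.round(r['point']),r['pixels'].sum(),ray(p,r['point'],z).round(4))
E
```

```text
pics
0.0 [0.16015837 0.65510256 0.22149236] [[-4.18312621e-04  2.37476158e-01  9.71393277e-01]
 [-1.91786908e-03  9.71391385e-01 -2.37476521e-01]
 [-9.99998073e-01 -1.96234456e-03  4.91029038e-05]] [-0.55871829 -0.4577462  -0.30762545] 0.9983961654133876
top round_button_top 0.63 [218. 136.] 50 [0.5335 0.072  0.062 ]
top square_button_top 0.49 [242. 137.] 53 [0.5311 0.005  0.062 ]
top bar_button_top 0.53 [271. 140.] 141 [ 0.5251 -0.0752  0.062 ]
top bar_button_top 0.33 [373. 114.] 1218 [ 0.6033 -0.3537  0.062 ]
top key 0.8 [397. 175.] 360 [ 0.4425 -0.4331  0.007 ]
top key 0.76 [354. 178.] 367 [ 0.4317 -0.3117  0.007 ]
top key 0.69 [398. 251.] 313 [ 0.2275 -0.4334  0.007 ]
top fob 0.66 [362. 116.] 263 [ 0.6092 -0.3334  0.01  ]
top tag 0.72 [246. 126.] 4704 [ 0.5753 -0.0038  0.003 ]
top tag 0.52 [129. 108.] 109 [0.6202 0.3333 0.003 ]
top screwdriver 0.55 [123. 161.] 192 [0.4672 0.3428 0.01  ]
top screwdriver 0.43 [217. 135.] 63 [0.5453 0.077  0.01  ]
top knob_rim 0.78 [221. 109.] 410 [0.6054 0.0629 0.077 ]
scene square_button_top 0.43 [248. 210.] 68 [0.5314 0.0025 0.062 ]
scene key 0.63 [190. 134.] 214 [ 0.2332 -0.418   0.007 ]
scene key 0.52 [148. 157.] 188 [ 0.4178 -0.4539  0.007 ]
scene key 0.49 [234. 176.] 173 [ 0.3634 -0.1488  0.007 ]
scene fob 0.75 [136. 200.] 195 [ 0.6099 -0.3327  0.01  ]
scene tag 0.74 [350. 296.] 232 [0.6148 0.3301 0.003 ]
scene tag 0.65 [126. 197.] 856 [ 0.6083 -0.3746  0.003 ]
scene tag 0.16 [375. 254.] 199 [0.4577 0.3393 0.003 ]
scene screwdriver 0.59 [374. 255.] 219 [0.4691 0.339  0.01  ]
scene knob_rim 0.73 [252. 234.] 427 [0.6171 0.0658 0.077 ]
scene knob_rim 0.33 [377. 255.] 236 [0.5318 0.3549 0.077 ]
```

Run:
```python
import cv2
a=cv2.imread('pics/top0.png');cv2.imwrite('pics/t1.png',cv2.resize(a[90:290,330:450],None,fx=5,fy=5,interpolation=2)[:1000][:,:600] if 0 else cv2.resize(a[90:280,320:450],None,fx=3,fy=3,interpolation=2))
cv2.imwrite('pics/t2.png',cv2.resize(a[80:170,190:310],None,fx=6,fy=6,interpolation=2))
```

```text
(no output)
```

View pics/top0.png

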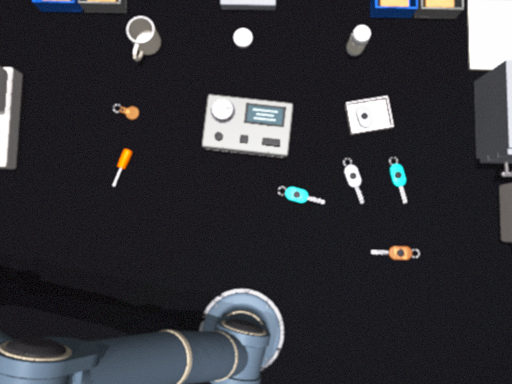

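View pics/scene0.png

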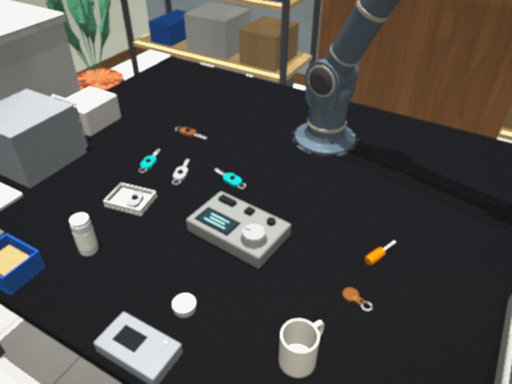

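```bash
sleep 1
```

```text
(no output)
```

View pics/t1.png

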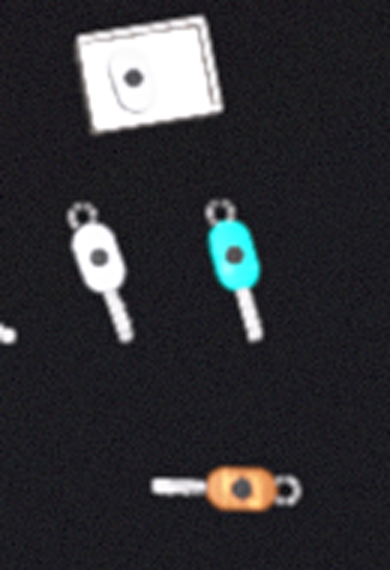

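View pics/t2.png

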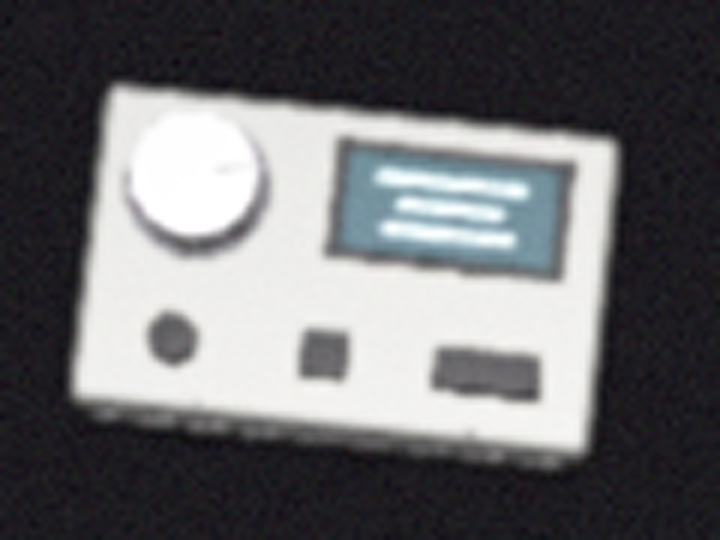

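The console's round, square and bar buttons are at about (218,136), (243,138) and (271,142) in the top view. There are five key-like things:
- silver with blade, (353,175)
- turquoise, (297,195)
- turquoise, (398,175)
- brown, (400,253)
- silver fob in the tray without a blade, (364,116)

Only the one at (353,175) is silver with a blade, and the crop confirms it. Next I'll refine the positions.

Run:
```python
from h import *
a=viewer.snapshot('top');b=viewer.snapshot('scene')
def cen(p,uv,r,thr):
    g=cv2.cvtColor(p['pixels'],cv2.COLOR_RGB2GRAY).astype(float);u,v=map(int,np.round(uv))
    w=g[v-r:v+r+1,u-r:u+r+1]; hi=np.percentile(w,75);lo=w.min();m=np.clip((hi-w)/(hi-lo)-.15,0,1)
    n,l,st,c=cv2.connectedComponentsWithStats((m>.25).astype(np.uint8)); 
    k=l[r,r] or 1; m=m*(cv2.dilate((l==k).astype(np.uint8),np.ones((3,3))))
    yy,xx=np.mgrid[-r:r+1,-r:r+1]; return np.array([u+(m*xx).sum()/m.sum(),v+(m*yy).sum()/m.sum()])
T=dict(round=((.533,.072,.062),8),square=((.531,.004,.062),7),bar=((.525,-.075,.062),11),key=((.437,-.311,.019),4))
for n,(X,r) in T.items():
    i=cen(a,proj(a,X),r,0); P=ray(a,i,X[2]); q=proj(b,P); j=cen(b,q,5 if n!='bar' else 8,0); print(n,i.round(1),P.round(4),'scene',q.round(1),j.round(1),ray(b,j,X[2]).round(4))
im=b['pixels'];save('s1',cv2.resize(im[140:240,160:300],None,fx=5,fy=5))
R=manip.sense()['tcp_rot'];p=manip.sense()['tcp_pos'];print(R.T@(np.array([.533,.072,.10])-p)/.025)
```

```text
round [218.3 136.1] [0.5328 0.0699 0.062 ] scene [269.8 218.6] [270.7 221.2] [0.5402 0.0767 0.062 ]
square [243.5 138.7] [0.5268 0.0006 0.062 ] scene [248.2 208.5] [248.9 210.6] [0.5333 0.0067 0.062 ]
bar [270.8 142. ] [ 0.5191 -0.0739  0.062 ] scene [226.4 197.9] [226.8 200.5] [ 0.5279 -0.067   0.062 ]
key [352.6 175.4] [ 0.4364 -0.3057  0.019 ] scene [179.4 169.9] [179.9 171.3] [ 0.4415 -0.3     0.019 ]
[  4.9011205  -19.14045324  20.02794003]
```

View pics/s1.png

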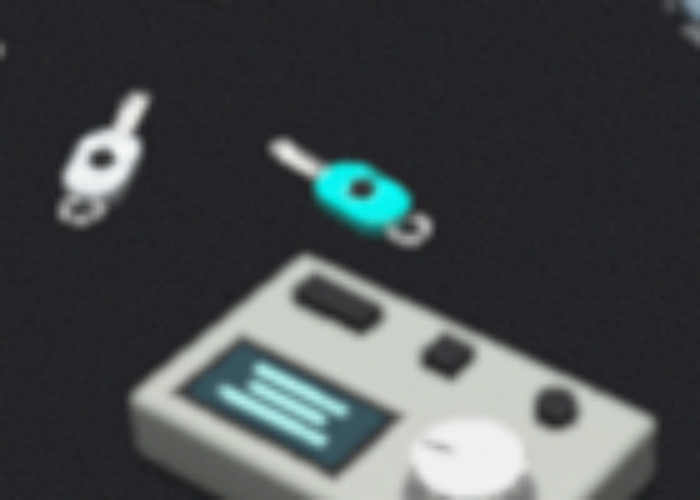

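Call:
{"method": "servo_tool", "body": {
  "commands": "0 -0.8 0.83 0;0 -0.8 0.83 0;0 -0.8 0.83 0;0 -0.8 0.83 0;0 -0.8 0.83 0;0 -0.8 0.83 0;0 -0.8 0.83 0;0 -0.8 0.83 0",
  "jaw": -1,
  "grip_force": 10
}}

```text
t: 1.9
tcp_pos: [0.2841, 0.4599, 0.2228]
tcp_rot: [[0.0, 0.237, 0.971], [0.0, 0.971, -0.237], [-1.0, 0.001, 0.0]]
force: [0.6, -0.6, 0.1]
width: 0.354
```

Call:
{"method": "servo_tool", "body": {
  "commands": "0 -0.8 0.83 0;0 -0.8 0.83 0;0 -0.8 0.83 0;0 -0.8 0.83 0;0 -0.8 0.83 0;0 -0.8 0.83 0;0 -0.8 0.83 0;0 -0.8 0.83 0"
}}

```text
t: 2.7
tcp_pos: [0.4073, 0.265, 0.2228]
tcp_rot: [[0.0, 0.237, 0.971], [0.001, 0.971, -0.237], [-1.0, 0.001, 0.0]]
force: [-0.1, -0.3, 0.4]
width: 0.003
```

Call:
{"method": "servo_tool", "body": {
  "commands": "0 -0.8 0.83 0;0 -0.8 0.83 0;0 -0.8 0.83 0;0 -0.8 0.83 0;0 -0.8 0.83 0;0 -0.8 0.83 0;0 -0.8 0.83 0;0 0 0 0"
}}

```text
t: 3.5
tcp_pos: [0.5165, 0.0912, 0.2229]
tcp_rot: [[0.002, 0.244, 0.97], [-0.002, 0.97, -0.244], [-1.0, -0.001, 0.002]]
force: [-0.0, 0.3, -0.5]
width: 0.006
```

```bash
cat > w.py <<'E'
from h import *
import sys
s=manip.sense();print(s['t'],s['tcp_pos'].round(4) if hasattr(s['tcp_pos'],'round') else s['tcp_pos'],np.round(s['force'],2),s['width'],np.round(s['qpos'],2));R=np.array(s['tcp_rot']);p=np.array(s['tcp_pos']);print(R.round(3))
w=viewer.snapshot('wrist');save(sys.argv[1],w['pixels'])
T=dict(round=(.535,.072,.062),square=(.53,.003,.062),bar=(.522,-.072,.062),key=(.438,-.304,.019))
for n,X in T.items(): print(n,proj(w,X).round(1),'todo',(R.T@(np.array(X)-p)/.025).round(2))
for n,z in (('round_button_top',.062),('square_button_top',.062),('bar_button_top',.062),('key_button_top',.019),('key',.007)):
  for r in silhouettes(n,w)[:2]: print(n,round(r['score'],2),np.round(r['point'],1),r['pixels'].sum(),ray(w,r['point'],z).round(4))
E
python3 w.py w1
```

```text
3.5 [0.5165 0.0912 0.2229] [-0.    0.31 -0.49] 0.005568804179944976 [-0.51  0.22  0.29  1.9  -0.07  1.03  1.14]
[[ 0.002  0.244  0.97 ]
 [-0.002  0.97  -0.244]
 [-1.    -0.001  0.002]]
round [246.  192.7] todo [ 6.44 -0.56  0.89]
square [192.8 201.7] todo [ 6.44 -3.28  1.37]
bar [135.4 209.4] todo [ 6.45 -6.27  1.79]
key [-26.9 182.2] todo [  8.18 -16.09   0.8 ]
round_button_top 0.79 [245.8 190.3] 276 [0.5319 0.0725 0.062 ]
square_button_top 0.54 [193.3 199.4] 342 [0.5272 0.0046 0.062 ]
bar_button_top 0.79 [135.4 207.1] 714 [ 0.519  -0.0708  0.062 ]
key_button_top 0.62 [ 58.  110.7] 172 [ 0.3784 -0.1433  0.019 ]
key_button_top 0.6 [440.8  82.6] 1215 [0.4663 0.3448 0.019 ]
key 0.62 [ 56.7 113.2] 1628 [ 0.379  -0.1548  0.007 ]
key 0.59 [  0.  191.7] 83 [ 0.4608 -0.2869  0.007 ]
```

View pics/w1.png

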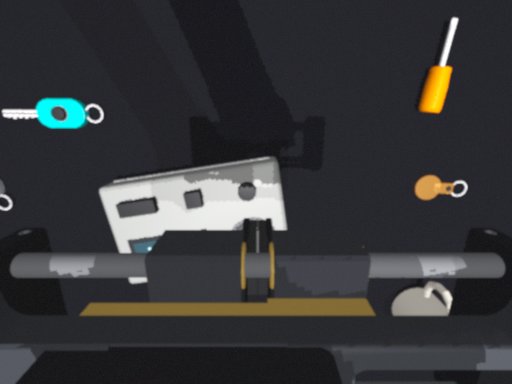

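The wrist view shows the round button at (246,190), and it agrees with the top view to 2 mm, at about (0.533, 0.072). I'll descend over it.

Call:
{"method": "servo_tool", "body": {
  "commands": "0.6 -0.29 0.42 0;0.8 -0.29 0.41 0;0.8 0 0 0;0.8 0 0 0;0.8 0 0 0;0.8 0 0 0;0.8 0 0 0;0.1 0 0 0"
}}

```text
t: 4.6
tcp_pos: [0.5293, 0.0773, 0.083]
tcp_rot: [[-0.005, 0.236, 0.972], [-0.001, 0.972, -0.236], [-1.0, -0.002, -0.004]]
force: [-0.8, 0.2, 0.5]
width: 0.01
```

```bash
python3 w.py w2
```

```text
4.6 [0.5293 0.0773 0.083 ] [-0.83  0.2   0.46] 0.010060142810149683 [-0.43  0.42  0.26  2.01 -0.16  0.74  1.26]
[[-0.005  0.236  0.972]
 [-0.001  0.972 -0.236]
 [-1.    -0.002 -0.004]]
round [252.1 229.2] todo [ 0.84 -0.15  0.27]
square [162.3 243. ] todo [ 0.84 -2.88  0.73]
bar [ 66.5 254.6] todo [ 0.84 -5.87  1.13]
key [-180.   203.1] todo [  2.59 -15.68   0.06]
square_button_top 0.67 [157.9 227.5] 437 [0.5171 0.0041 0.062 ]
bar_button_top 0.78 [ 79.2 242.4] 972 [ 0.5146 -0.0581  0.062 ]
key 0.69 [18.7 96.3] 220 [ 0.3946 -0.0968  0.007 ]
key 0.37 [143.9 219.5] 17629 [ 0.5252 -0.0337  0.007 ]
```

View pics/w2.png

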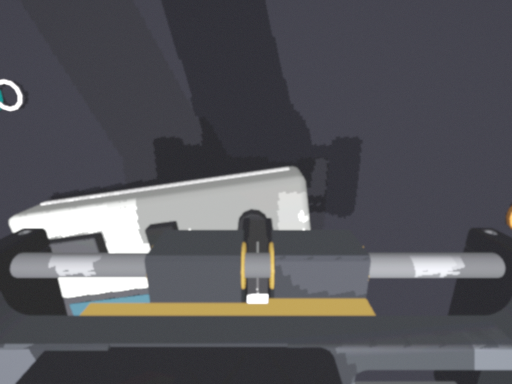

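Fingers are over the round button, which is just showing in front of them at (255,218). I'll nudge into line and press slowly.

Call:
{"method": "servo_tool", "body": {
  "commands": "0.3 -0.1 0.12 0;0.3 0 0 0;0.1 0 0 0;0 0 0 0"
}}

```text
t: 5.3
tcp_pos: [0.5331, 0.0732, 0.0668]
tcp_rot: [[-0.002, 0.238, 0.971], [-0.0, 0.971, -0.238], [-1.0, -0.001, -0.001]]
force: [0.2, 0.2, 0.2]
width: 0.008
```

Call:
{"method": "servo_tool", "body": {
  "commands": "0.1 0 0 0;0.1 0 0 0;0.1 0 0 0;0 0 0 0"
}}

```text
t: 5.7
tcp_pos: [0.5338, 0.0735, 0.0601]
tcp_rot: [[0.0, 0.237, 0.971], [0.0, 0.971, -0.237], [-1.0, 0.0, 0.0]]
force: [0.5, -0.3, 3.1]
width: 0.007
```

Call:
{"method": "servo_tool", "body": {
  "commands": "0.1 0 0 0;0.1 0 0 0;0 0 0 0;0 0 0 0"
}}

```text
t: 6.1
tcp_pos: [0.5339, 0.0735, 0.0553]
tcp_rot: [[0.0, 0.238, 0.971], [0.0, 0.971, -0.238], [-1.0, 0.0, 0.0]]
force: [-1.9, -0.1, 6.2]
width: 0.004
```

The round button is about 6.7 mm down at 6.2 N, and the two readings agree. I'll release it and go to the key.

Call:
{"method": "servo_tool", "body": {
  "commands": "-0.4 0 0 0;-0.8 0 0 0;-0.8 0 0 0;-0.8 0 0 0;-0.8 -0.5 0 0;-0.8 -0.9 0 0;0 -0.9 0 0;0 -0.9 0 0"
}}

```text
t: 6.9
tcp_pos: [0.5146, -0.0051, 0.1659]
tcp_rot: [[0.001, 0.237, 0.971], [0.0, 0.971, -0.237], [-1.0, 0.001, 0.001]]
force: [0.2, -0.3, -0.5]
width: 0.005
```

Call:
{"method": "servo_tool", "body": {
  "commands": "0 -0.9 0 0;0 -0.9 0 0;0 -0.9 0 0;0 -0.9 0 0;0 -0.9 0 0;0 -0.9 -0.1 0;0 -0.9 0 0;0 0 0 0"
}}

```text
t: 7.7
tcp_pos: [0.4735, -0.1599, 0.1653]
tcp_rot: [[-0.0, 0.243, 0.97], [-0.001, 0.97, -0.243], [-1.0, -0.001, 0.0]]
force: [-0.3, -0.9, 0.8]
width: 0.008
```

```bash
python3 w.py w3
```

```text
7.7 [ 0.4735 -0.1599  0.1653] [-0.25 -0.93  0.79] 0.007734498185158546 [-0.1   0.26  0.41  2.02 -0.13  0.89  1.7 ]
[[-0.     0.243  0.97 ]
 [-0.001  0.97  -0.243]
 [-1.    -0.001  0.   ]]
round [488.7 191.8] todo [4.12 9.6  0.13]
square [420.9 202.7] todo [4.12 6.88 0.61]
bar [348.7 212. ] todo [4.13 3.89 1.03]
key [132.4 179. ] todo [ 5.86 -5.93  0.02]
round_button_top 0.57 [484.6 187. ] 585 [0.5286 0.0679 0.062 ]
square_button_top 0.62 [418.9 198. ] 559 [0.5243 0.0013 0.062 ]
square_button_top 0.51 [119.7 292.8] 918 [ 0.5574 -0.3469  0.062 ]
bar_button_top 0.72 [485.1 190.1] 545 [0.5322 0.0684 0.062 ]
bar_button_top 0.63 [346.5 210.2] 1050 [ 0.5194 -0.074   0.062 ]
key_button_top 0.63 [ 38.  208.7] 172 [ 0.445  -0.4306  0.019 ]
key_button_top 0.61 [134.2 176.7] 186 [ 0.4358 -0.3008  0.019 ]
key 0.96 [245.   92.8] 2275 [ 0.3765 -0.1498  0.007 ]
key 0.93 [ 40.2 199.1] 1948 [ 0.4357 -0.4331  0.007 ]
```

View pics/w3.png

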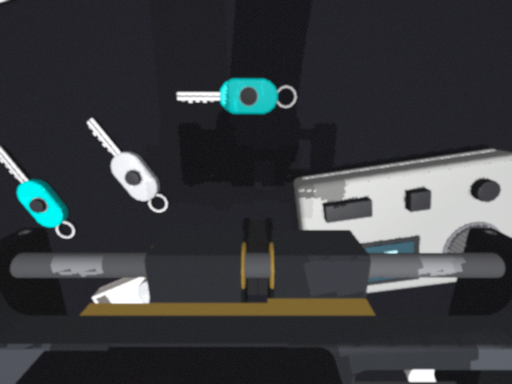

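The silver key's button is at (134,177) in the wrist view, giving about (0.436, -0.302). I'll move over it.

Call:
{"method": "servo_tool", "body": {
  "commands": "0 -0.9 0 0;0 -0.9 0 0;0 -0.9 0 0;0 -0.9 0 0;0.4 -0.9 0 0;0.8 -0.9 0 0;0.8 -0.4 0 0;0 0 0 0"
}}

```text
t: 8.8
tcp_pos: [0.4385, -0.2974, 0.1128]
tcp_rot: [[-0.005, 0.239, 0.971], [0.002, 0.971, -0.239], [-1.0, 0.001, -0.005]]
force: [-0.1, -0.5, 0.8]
width: 0.004
```

```bash
python3 w.py w4
```

```text
8.8 [ 0.4385 -0.2974  0.1128] [-0.12 -0.49  0.81] 0.004424817032026802 [ 0.17  0.39  0.44  2.   -0.22  0.8   2.06]
[[-0.005  0.239  0.971]
 [ 0.002  0.971 -0.239]
 [-1.     0.001 -0.005]]
round [704.5 212.2] todo [ 2.04 15.27  0.22]
square [619.5 224.9] todo [ 2.04 12.54  0.69]
bar [529.8 235.7] todo [2.03 9.55 1.1 ]
key [250.5 193. ] todo [ 3.75 -0.26  0.06]
round_button_top 0.35 [253. 190.] 239 [ 0.4233 -0.2971  0.062 ]
bar_button_top 0.68 [504.7 227.4] 214 [ 0.5085 -0.0935  0.062 ]
key_button_top 0.69 [403.7  94.3] 375 [ 0.3807 -0.1466  0.019 ]
key_button_top 0.62 [132.6 226.9] 249 [ 0.4443 -0.4321  0.019 ]
key 0.97 [243.9 182.3] 2665 [ 0.4286 -0.309   0.007 ]
key 0.93 [38.8  7.7] 1448 [ 0.2338 -0.4423  0.007 ]
```

View pics/w4.png

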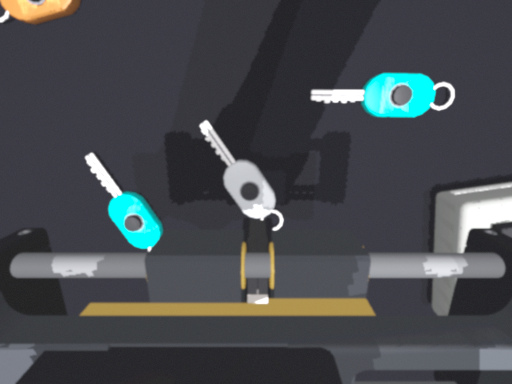

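The silver key is under the fingers, with its button at (250,190) against a predicted (250,193). Descending.

Call:
{"method": "servo_tool", "body": {
  "commands": "0.6 -0.13 0 0;0.8 0 0 0;0.8 0 0 0;0.7 0 0 0;0.3 0 0 0;0.1 0 0 0;0 0 0 0"
}}

```text
t: 9.8
tcp_pos: [0.4401, -0.3008, 0.033]
tcp_rot: [[0.001, 0.237, 0.971], [-0.0, 0.971, -0.237], [-1.0, -0.0, 0.001]]
force: [-0.8, -0.2, 0.4]
width: 0.007
```

```bash
python3 w.py w5
```

```text
9.8 [ 0.4401 -0.3008  0.033 ] [-0.79 -0.17  0.42] 0.006992574011544074 [ 0.23  0.51  0.37  2.05 -0.31  0.63  2.14]
[[ 0.001  0.237  0.971]
 [-0.     0.971 -0.237]
 [-1.    -0.     0.001]]
round [937.7 261.7] todo [-1.16 15.39  0.15]
square [805.1 279.3] todo [-1.16 12.66  0.61]
bar [668.  294.1] todo [-1.16  9.67  1.01]
key [252.  222.9] todo [ 0.56 -0.15 -0.05]
square_button_top 0.38 [506.2 231.3] 56 [ 0.4575 -0.1654  0.062 ]
key_button_top 0.89 [474.3  83.5] 847 [ 0.3804 -0.1489  0.019 ]
key_button_top 0.67 [252.3 215.6] 244 [ 0.4326 -0.3024  0.019 ]
key 0.65 [451.7  83.3] 6670 [ 0.378  -0.1543  0.007 ]
key 0.61 [230.  194.4] 3380 [ 0.4171 -0.3157  0.007 ]
```

View pics/w5.png

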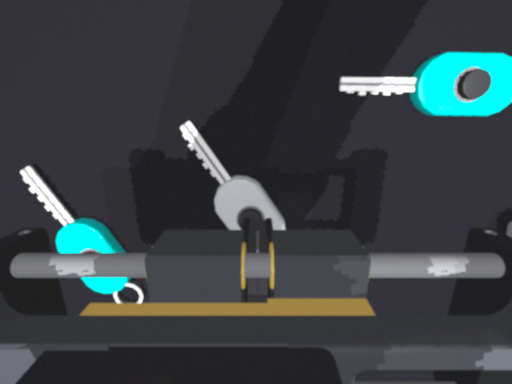

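The key button's front edge shows at (250,210) just ahead of the finger, matching x of about 0.4375. I'll make a small correction and press.

Call:
{"method": "servo_tool", "body": {
  "commands": "0.2 -0.1 -0.08 0;0.2 0 0 0;0.08 0 0 0;0.08 0 0 0;0 0 0 0;0 0 0 0"
}}

```text
t: 10.7
tcp_pos: [0.4366, -0.3025, 0.0185]
tcp_rot: [[-0.001, 0.238, 0.971], [0.001, 0.971, -0.238], [-1.0, 0.0, -0.001]]
force: [-1.1, -0.1, 2.8]
width: 0.003
```

Call:
{"method": "servo_tool", "body": {
  "commands": "0.06 0 0 0;0.06 0 0 0;0 0 0 0;0 0 0 0"
}}

```text
t: 11.1
tcp_pos: [0.4369, -0.3027, 0.0157]
tcp_rot: [[-0.0, 0.238, 0.971], [0.0, 0.971, -0.238], [-1.0, 0.0, -0.0]]
force: [-2.6, 1.6, 6.7]
width: 0.009
```

The key button is about 3.3 mm down at 6.7 N. Releasing, then on to the bar.

Call:
{"method": "servo_tool", "body": {
  "commands": "-0.2 0 0 0;-0.4 0 0 0;-0.8 0 0 0;-0.8 0 0 0;-0.8 0 0 0;-0.8 0 0 0;-0.8 0 0 0;0 0 0 0"
}}

```text
t: 11.9
tcp_pos: [0.4392, -0.3039, 0.1335]
tcp_rot: [[0.006, 0.237, 0.971], [-0.003, 0.971, -0.237], [-1.0, -0.001, 0.007]]
force: [-0.5, 0.1, 0.4]
width: 0.001
```

Call:
{"method": "servo_tool", "body": {
  "commands": "0 0.9 0.1 0;0 0.9 0.1 0;0 0.9 0.1 0;0 0.9 0.1 0;0 0.9 0.1 0;0 0.9 0.1 0;0 0.9 0.1 0;0 0.9 0.1 0"
}}

```text
t: 12.7
tcp_pos: [0.4994, -0.1314, 0.13]
tcp_rot: [[-0.0, 0.237, 0.971], [0.0, 0.971, -0.237], [-1.0, 0.0, -0.0]]
force: [0.5, -0.4, -0.1]
width: 0.009
```

Call:
{"method": "servo_tool", "body": {
  "commands": "0 0.9 0.1 0;0 0.9 0.1 0;0 0.7 0.02 0;0 0 0 0;0 0 0 0"
}}

```text
t: 13.2
tcp_pos: [0.5191, -0.0736, 0.1301]
tcp_rot: [[-0.001, 0.237, 0.971], [-0.0, 0.971, -0.237], [-1.0, -0.001, -0.001]]
force: [-0.6, 0.2, -0.1]
width: 0.007
```

```bash
python3 w.py w6
```

```text
13.2 [ 0.5191 -0.0736  0.1301] [-0.59  0.22 -0.11] 0.006948790298624816 [-0.25  0.34  0.38  2.   -0.17  0.83  1.56]
[[-0.001  0.237  0.971]
 [-0.     0.971 -0.237]
 [-1.    -0.001 -0.001]]
round [420.7 179.6] todo [ 2.72  5.81 -0.76]
square [342.6 192. ] todo [ 2.72  3.08 -0.3 ]
bar [259.5 202.5] todo [2.72 0.09 0.1 ]
key [ 22.5 164.6] todo [ 4.45 -9.72 -0.96]
round_button_top 0.91 [419.1 174.5] 678 [0.53   0.0709 0.062 ]
square_button_top 0.7 [342.  185.9] 687 [0.5242 0.0033 0.062 ]
bar_button_top 0.8 [259.9 198.7] 1320 [ 0.5185 -0.0708  0.062 ]
key_button_top 0.84 [146.5  67.6] 299 [ 0.3815 -0.1466  0.019 ]
key_button_top 0.7 [ 26.6 160.7] 249 [ 0.4353 -0.2979  0.019 ]
key 0.8 [146.9  69.5] 3066 [ 0.3805 -0.1509  0.007 ]
key 0.71 [ 29.3 157. ] 2476 [ 0.432  -0.3038  0.007 ]
```

View pics/w6.png

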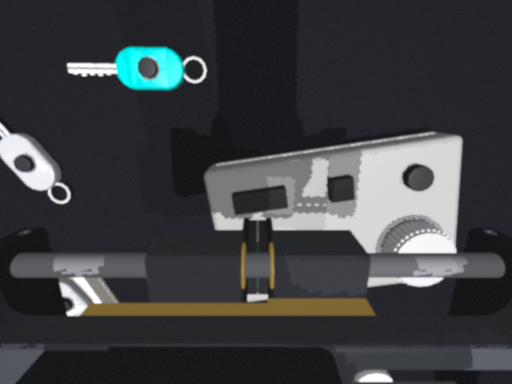

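The bar is at (260,199), directly under the fingers, and the key hasn't moved. Pressing the bar.

Call:
{"method": "servo_tool", "body": {
  "commands": "0.6 0.05 0 0;0.8 0.04 0 0;0.7 0 0 0;0.4 0 0 0;0.1 0 0 0;0 0 0 0"
}}

```text
t: 14.1
tcp_pos: [0.5201, -0.0713, 0.0656]
tcp_rot: [[-0.0, 0.238, 0.971], [-0.0, 0.971, -0.238], [-1.0, -0.0, -0.0]]
force: [1.0, -0.4, 0.4]
width: 0.005
```

Call:
{"method": "servo_tool", "body": {
  "commands": "0.1 0 0 0;0.1 0 0 0;0.1 0 0 0;0.05 0 0 0;0 0 0 0;0 0 0 0"
}}

```text
t: 14.7
tcp_pos: [0.5207, -0.0712, 0.0573]
tcp_rot: [[0.002, 0.238, 0.971], [-0.0, 0.971, -0.238], [-1.0, 0.0, 0.002]]
force: [0.1, -0.5, 4.4]
width: 0.007
```

Call:
{"method": "servo_tool", "body": {
  "commands": "0.06 0 0 0;0.02 0 0 0;0 0 0 0;0 0 0 0"
}}

```text
t: 15.1
tcp_pos: [0.5208, -0.0711, 0.0553]
tcp_rot: [[0.002, 0.238, 0.971], [-0.0, 0.971, -0.238], [-1.0, 0.0, 0.002]]
force: [-0.4, -1.0, 5.7]
width: 0.006
```

Call:
{"method": "servo_tool", "body": {
  "commands": "-0.2 0 0 0;-0.5 0 0 0;-0.8 0 0 0;-0.8 0 0 0;-0.8 0 0 0;-0.8 0 0 0;0 0 0 0;0 0 0 0"
}}

```text
t: 15.9
tcp_pos: [0.5192, -0.0707, 0.1522]
tcp_rot: [[-0.001, 0.237, 0.971], [0.001, 0.971, -0.237], [-1.0, 0.0, -0.001]]
force: [-1.0, -0.8, -0.6]
width: 0.004
```

```bash
python3 w.py w7
python3 - <<'E'
from h import *
a=viewer.snapshot('top');save('top1',a['pixels'])
d=cv2.absdiff(a['pixels'],cv2.cvtColor(cv2.imread('pics/top0.png'),cv2.COLOR_BGR2RGB))
save('d1',np.hstack([a['pixels']]))
for n,z in(('key_button_top',.019),('screwdriver',.01),('tag',.003),('fob',.01)):
  for r in silhouettes(n,a)[:3]: print(n,round(r['score'],2),np.round(r['point']),ray(a,r['point'],z).round(4))
E
```

```text
15.9 [ 0.5192 -0.0707  0.1522] [-1.02 -0.78 -0.57] 0.0038637564047885858 [-0.26  0.31  0.39  1.98 -0.15  0.87  1.54]
[[-0.001  0.237  0.971]
 [ 0.001  0.971 -0.237]
 [-1.     0.    -0.001]]
round [404.2 174.3] todo [ 3.61  5.69 -0.74]
square [332.7 185.8] todo [ 3.61  2.97 -0.28]
bar [256.4 195.6] todo [ 3.61 -0.02  0.12]
key [ 36.5 161.2] todo [ 5.33 -9.84 -0.94]
round_button_top 0.89 [402.9 170.3] 561 [0.5308 0.0711 0.062 ]
square_button_top 0.78 [331.9 181.3] 578 [0.5253 0.0029 0.062 ]
bar_button_top 0.94 [258.3 190.5] 1088 [ 0.5173 -0.069   0.062 ]
key_button_top 0.83 [152.7  69.1] 285 [ 0.3795 -0.1454  0.019 ]
key_button_top 0.62 [403.7 235.1] 2142 [0.627  0.0861 0.019 ]
key 0.74 [ 37.9 155.8] 2272 [ 0.4324 -0.3097  0.007 ]
key 0.65 [152.6  72.2] 2759 [ 0.3798 -0.1504  0.007 ]
key_button_top 0.6 [372. 112.] [ 0.6194 -0.3596  0.019 ]
screwdriver 0.69 [123. 160.] [0.4683 0.3432 0.01  ]
tag 0.54 [129. 108.] [0.6202 0.3327 0.003 ]
fob 0.72 [363. 115.] [ 0.6108 -0.3369  0.01  ]
fob 0.24 [221. 124.] [0.5797 0.0671 0.01  ]
```

View pics/top1.png

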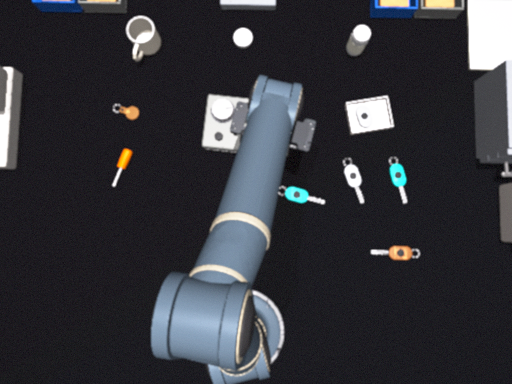

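View pics/w7.png

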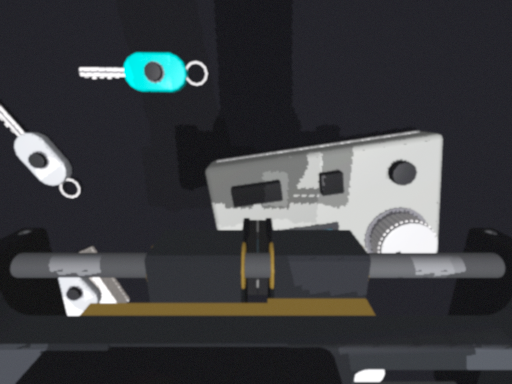

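The views show the silver key still at (353,175) in the top picture, the bystanders in place, and the fingers clear with all buttons up. Handing in.

```bash
python3 -c "
from h import *
print(manip.hand_in())"
```

```text
the job is handed in; nothing more can be done
None
```

I pressed the three buttons in order with closed fingertips and handed the job in at about 16 s; the hand-in reported no verdict. I let each button spring back up before going to the next.

| Button | Travel | Force |
|---|---|---|
| Round | about 6.7 mm | 6 N |
| Silver key | about 3.3 mm | 6–7 N |
| Bar | about 6.7 mm | 6 N |

The travel figures come from the fingertip height, not from the joints themselves. They agree with the stated spring forces to about 1 mm.

**Last checks:** the key, screwdriver, tag, tray and fob showed no visible shift in the final pictures. The fingers were 90 mm above the console with no contact force, and the buttons looked up. The knob was never approached, but it was partly hidden in the last views, so I didn't measure its rim.

**Disagreements:**
- The camera views disagreed by up to about 9 mm on the button positions, with the scene view the outlier on the console. I went with the top and wrist views.
- The networks also gave some false button and key detections, which I ruled out against the pictures.

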